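Set the kiln burner's gas valve for lighting

ROBOT

A 6-joint arm with a two-finger parallel gripper is mounted at the origin on the work surface. World frame = base frame: x ahead of the robot, y to its left, z up, the work surface at z = 0. Lengths are in mm, angles in degrees, forces in N, time in s.
With the tool pointing down it reaches from about 300 to 850 mm from the base axis. Payload 4.2 kg.
Tool frame: the origin (TCP) lies on the centre line of the jaws, within the pads' length; the fingertips stand 11 mm ahead of it and the grasp point (between the pads) lies 8 mm behind it; z points along the fingers, y is the line along which they close (so a half turn about z gives the same grasp; the last joint's range is limited). The gripper opens to 91 mm and grips with 3 to 60 N. Pads are 32 mm wide; open, the fingers measure 118 mm over their backs; the gripper's body (76 mm by 178 mm) begins 60 mm behind the grasp point.
Start: joints at [-76.948, 18.312, 89.639, -0, 72.044, -1.146], TCP at [141.033, -557.451, 224.976] pointing down, gripper open.
Joint ranges: [-177.97, 177.97], [-48.28, 115.42], [12.27, 149.76], [-77.06, 257.06], [2.81, 150.46], [-146.56, 146.56]. Speed limits (degrees/s): [147.25, 147.25, 180, 180, 180, 180].

INTERFACE

Orientations are given as [roll, pitch, yaw] about the fixed x, y, z axes, in that order (R = Rz(yaw) Ry(pitch) Rx(roll)).
In Python, from workcell import env, grab_frame, camera_model, models gives the robot as it stands.
- The arm moves only by the shell command python3 -m crank 'ROWS' [FORCE]. ROWS is text: rows parted by semicolons, each of 7 numbers parted by spaces: the closure, from -1 (fully open) to 1 (shut), so that 0 is half open, then the shift along the tool's x, y, z in mm, then the turn, a rotation vector about the tool's x, y, z in degrees. A call has 1 to 10 rows; each row shifts and turns the commanded pose from where the row before left it, along the tool's axes as they then stand; what a row does not reach is not made up. A row lasts 1/8 s, in which the tool goes at most 62.5 mm and 10.7 degrees, less where a joint would pass 70% of its speed; a pose out of reach is approached as far as the arm can. A call is refused whole if a number of a shift passes 62.5 or a number of a turn 10.7, either way. A call with a gripper value outside its range is refused whole. The fingers move at their own pace and stop on an object; FORCE is the grip in N (left out, the last holds). Time passes only in rows, so rows that do not move let the fingers close. It gives the time, the measured TCP pose, the force, the opening and the grip force at its end, in the units of the state.
- env.state(): the state, without advancing time (a new reading comes with each control period).
- grab_frame(name): name is "side" or "top"; returns the picture (384x512x3 uint8, blue, green, red); there is no depth.
- camera_model(name): a dict with "K" (3x3 intrinsics, pixels), "k1" (the pictures are not rectified: a ray, as slopes to the right and down, at radius r is drawn at 1 + k1 r^2 times it, then the intrinsics apply), "R" (3x3) and "t" (3): a world point X has camera coordinates R X + t. Camera axes: x right, y down, z forward; pixel columns grow to the right and rows downward; lengths in mm; the calibration is good to about 2 mm. A picture is of the moment at which its call begins. camera_model takes no time and is no camera call.
- env.job_done(): hands the job in; it is judged then, once.
Trained networks look in the newest picture that a camera, given by its name, has taken for a name from the list of things; names that differ only in an ending like _2 or _b are one class to them, and where a whole thing is asked for, a point or a joint stands for the part that bears it (a point fixed in the world has none). Each returns a list of dicts, best first, with "p" (0 to 1); they miss things now and then, are a little off and sometimes report something else, mostly with a low value. They report only what shows in the picture. A call takes as long as a camera call.
- models.search_frame(name, camera): "point" ([x, y, z] in mm, in world coordinates, good to about 4 mm: the middle of the surface that is visible of it).
The state is a dict: "time_s": time; "qpos": joint angles; "qvel": joint speeds; "effort": joint torques, N m; "ee_pos": TCP position; "ee_rot": TCP orientation; "force": force on the tool from outside, world axes, zero at the start; "torque": the same for the moment, N m; "gripper_width": finger opening in mm; "gripper_force": force on a finger pad.
Only numpy, scipy, OpenCV 4.12 (cv2) and the standard library are available. Lean on these libraries where they do the work, as an engineer would, in place of code of your own. Each camera call takes 0.05 s, during which the arm holds its last target. There are 200 camera calls.

TASK

The kiln's gas valve has been left open at an unknown setting. Before the burner is lit, close the valve's handwheel (clockwise seen from above) all the way to its stop, then back it off exactly two full turns. Finish with the gripper closed on the rim of the handwheel, holding it still at that setting so that it could be shut again at once; do not let go at the end, and leave the pots and other things on the bench where they are.

Things in the scene. Friction and masses are not known exactly. Their poses are not given: they have to be found in the camera images.
- handwheel (a joint): How far the gas valve is open, rad: 0 is closed, on its hard stop; grows as the handwheel turns counter-clockwise seen from above; one turn is 6.283, five turns in all. The wheel stays where it is left and does not rise or fall; it takes about 0.25 N m to turn (7 N on a spoke half-way out).
- hub (a point): Centre of the dark cast-iron handwheel, level on an upright stem: on the stem axis in the rim's middle plane, 250 mm above the bench; z up; x along one of three spokes (others at 120 and 240 degrees), turning with it. Rim: round bar 14 mm thick on a circle of 66 mm radius (146 mm over all). Spokes: 10 mm bars in the rim's plane. Hub 24 mm across; its nut's top is 15 mm above that plane.
- opening (a point): Middle of one of the three clear openings between spokes, 35.5 mm from the stem axis, turning with the wheel. Openings measure 47 mm from hub to rim; below, the space is free for 50 mm outside a radius of 34 mm; inside that only a 28 mm wide yoke head stands in the first 30 mm. Shut fingertips put down here can be carried round the stem to turn the wheel by a spoke.
- rim (a point): Centre of the rim's bar midway between two spokes (same opening), 66 mm from the stem axis, turning with the wheel. Here the rim can be pinched from above across its 14 mm, one finger inside and one outside; opened wider than about 60 mm, a gripper may strike the hub.
- valve: The fixed gas line under the wheel: grey flanged globe valve, flanges 140 mm across, on a 42 mm pipe along this body's y, 100 mm above the bench. Origin on the bench straight below the stem. To -y a brass ball valve, its lever's top at 156 mm, and at 300 mm an elbow down into the bench; to +y, at 260 mm, a gauge, top at 225 mm, and then pipe to the kiln.
- bowl: Terracotta bowl, 124 mm across, 58 mm tall, standing loose on the bench near the valve; origin under its centre. A bystander.
- jar: Closed glaze jar, 72 mm across, 85 mm tall, standing loose on the bench; origin under its centre. A bystander.
- brush: Glazing brush, 200 mm long, lying loose on the bench along its x axis. A bystander.
- brick: Half an insulating firebrick, 114 x 100 x 64 mm, loose on the bench; origin under its centre. A bystander.

How it is judged:
By the outcome, as a careful person would: the job done as asked, in the order asked, and still so for the second after the job is handed in, while the arm keeps its last pose, push and grip.
It also fails if it takes over 67 s, if anything falls off the work surface, if the arm or the gripper's body presses on something with over 40 N, if the wrist force passes 120 N, or if a joint passes its speed limit or range.

## Working session

There is one attempt and no reset: what is moved stays moved. The work goes in short steps, Python scripts to look and compute and a shell command to move; the robot and the scene stay as the last step left them, time stands still between calls to the robot, and variables do not carry over. Pictures are saved under pics/ and viewed, at most 10 in all, crops included, and the job is handed in when it is done.

```bash
ls; mkdir -p pics
python3 - <<'E'
from workcell import env, grab_frame, camera_model, models
import cv2
s=env.state(); print({k:s[k] for k in('time_s','ee_pos','ee_rot','force','gripper_width')})
for c in('side','top'):
    im=grab_frame(c); cv2.imwrite(f'pics/{c}0.png',im)
    m=camera_model(c); print(c,m)
    for n in('hub','opening','rim','handwheel','valve','bowl','jar','brush','brick'):
        r=models.search_frame(n,c); print(n,[(list(map(int,d['point'])),round(d['p'],2)) for d in r[:3]])
E
```

```text
pics
{'time_s': 0.0, 'ee_pos': array([ 140.92914435, -556.93732682,  224.12061819]), 'ee_rot': array([-1.79895807e+02, -3.20208198e-03,  1.41958676e+01]), 'force': array([-0.25887932, -0.58274225, -1.14200673]), 'gripper_width': 91.2257538991925}
side {'K': array([[432.82820893,   0.        , 265.92615662],
       [  0.        , 432.82820893, 195.76888346],
       [  0.        ,   0.        ,   1.        ]]), 'k1': -0.07242388693697299, 'R': array([[ 0.87386793, -0.485812  , -0.01848088],
       [-0.35885546, -0.61892255, -0.69868279],
       [ 0.32799025,  0.61718845, -0.71519285]]), 't': array([-480.35797704,  308.97769375, 1280.26857882])}
hub [([482, 112, 251], 0.55)]
opening [([480, 119, 252], 0.67), ([309, 348, 15], 0.65)]
rim [([477, 114, 260], 0.83)]
handwheel [([483, 115, 253], 0.96)]
valve [([358, 1223, 147], 0.67)]
bowl [([366, -78, 30], 0.66)]
jar [([587, 277, 83], 0.67)]
brush [([311, 347, 15], 0.57)]
brick [([641, -61, 64], 0.86)]
top {'K': array([[362.91867099,   0.        , 257.52843596],
       [  0.        , 362.91867099, 191.58365374],
       [  0.        ,   0.        ,   1.        ]]), 'k1': -0.06327849716518891, 'R': array([[ 2.09123616e-02, -9.99772750e-01,  4.13781270e-03],
       [-9.74698661e-01, -2.13087771e-02, -2.22504956e-01],
       [ 2.22542564e-01,  6.19983610e-04, -9.74922778e-01]]), 't': array([  20.10253193,  593.49869558, 1094.18155765])}
hub [([484, 122, 256], 0.58)]
opening [([481, 120, 253], 0.88)]
rim [([483, 129, 256], 0.88)]
handwheel [([483, 122, 256], 0.56), ([361, -102, 27], 0.44)]
valve [([456, 201, 122], 0.68)]
bowl [([360, -102, 24], 0.96)]
jar [([561, 277, 92], 0.8)]
brush [([309, 353, 19], 0.9)]
brick []
```

View pics/top0.png

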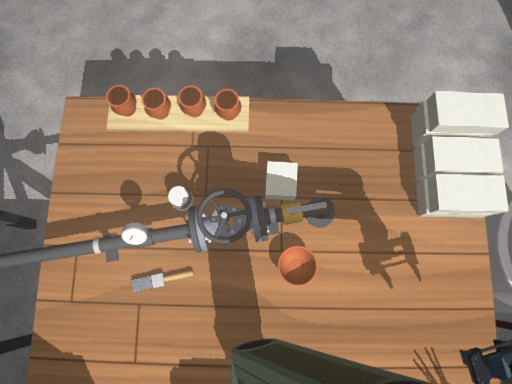

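View pics/side0.png

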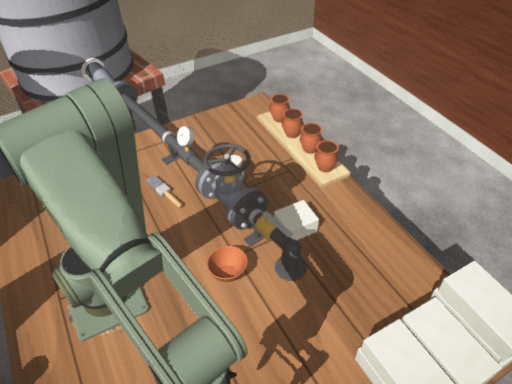

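```bash
cat > h.py <<'E'
import numpy as np, cv2
from workcell import env, grab_frame, camera_model, models
def proj(P,c):
    m=camera_model(c); X=np.asarray(P,float)@m['R'].T+m['t']; s=X[...,:2]/X[...,2:]
    s=s*(1+m['k1']*(s**2).sum(-1,keepdims=True)); K=m['K']
    return s*[K[0,0],K[1,1]]+[K[0,2],K[1,2]]
def plane(im,c,cx,cy,z=250,h=100,n=400):
    g=np.linspace(-h,h,n)
    # image up = +x, image left = +y
    Y,X=np.meshgrid(cy-g,cx-g); p=proj(np.stack([X,Y,0*X+z],-1),c).astype(np.float32)
    return cv2.remap(im,p[...,0],p[...,1],cv2.INTER_CUBIC)
E
python3 - <<'E'
from h import *
for c in('top','side'):
    im=cv2.imread(f'pics/{c}0.png'); g=cv2.cvtColor(im,6).astype(float)
    best=[]
    a=np.arange(0,360,3)*np.pi/180
    for dx in range(-20,21,2):
        for dy in range(-20,21,2):
            cx,cy=483+dx,119+dy
            v=[]
            for r in (62,66,70,52,82):
                p=proj(np.stack([cx+r*np.cos(a),cy+r*np.sin(a),0*a+250],-1),c).astype(np.float32)
                v.append(cv2.remap(g,p[None,:,0],p[None,:,1],1).mean())
            best.append((sum(v[:3])/3-sum(v[3:])/2,cx,cy))
    best.sort(); print(c,best[:5])
E
python3 - <<'E'
from h import *
a=[plane(cv2.imread(f'pics/{c}0.png'),c,483,119) for c in('top','side')]
w=np.hstack(a)
for k in(0,400): cv2.circle(w,(200+k,200),2,(0,0,255),-1);cv2.circle(w,(200+k,200),132,(0,255,255),1)
cv2.imwrite('pics/pl0.png',w)
E
```

```text
top [(np.float64(-18.259050835503473), 491, 123), (np.float64(-17.54555392795139), 491, 125), (np.float64(-17.454325358072907), 493, 123), (np.float64(-17.36446668836807), 493, 125), (np.float64(-17.311024305555563), 489, 123)]Traceback (most recent call last):
  File "<stdin>", line 11, in <module>
  File "h.py", line 4, in proj
    m=camera_model(c); X=np.asarray(P,float)@m['R'].T+m['t']; s=X[...,:2]/X[...,2:]
ValueError: time passes only in moves, steps and waits
```

View pics/pl0.png

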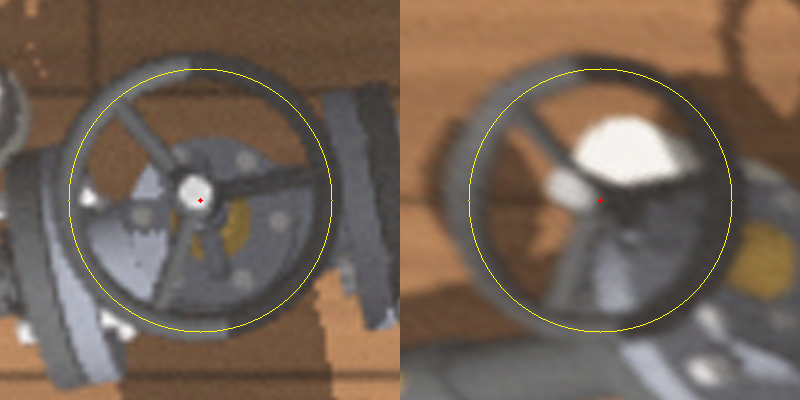

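The rectified views show the wheel centred near (486,121), with spokes at about 40°, 160° and −80°. I'll refine this while the arm raises and turns.

```bash
python3 - <<'E'
import pickle
from workcell import camera_model
pickle.dump({c:camera_model(c) for c in('top','side')},open('cam.pkl','wb'))
E
sed -i "s/^def proj/import pickle; CM=pickle.load(open('cam.pkl','rb'))\ndef proj/; s/m=camera_model(c)/m=CM[c]/" h.py
cat >> h.py <<'E'
from scipy.optimize import minimize
a_=np.radians(np.arange(0,360,3))
def samp(g,c,cx,cy,r,a,z=250):
    p=proj(np.stack([cx+r*np.cos(a),cy+r*np.sin(a),0*a+0*r+z],-1),c).astype(np.float32)
    return cv2.remap(g,p[None,:,0],p[None,:,1],1)[0]
def centre(g,c):
    def f(q): return np.mean([samp(g,c,*q,r,a_).mean() for r in(62,66,70)])-np.mean([samp(g,c,*q,r,a_).mean() for r in(50,54,79,83)])
    return min((minimize(f,(x,y),method='Nelder-Mead') for x in(480,488) for y in(117,125)),key=lambda o:o.fun)
def spoke(g,c,cx,cy,lo=26,hi=52):
    # darkness contrast of 3 spokes against flanks, over angle mod 120
    th=np.arange(0,120,.5); r=np.linspace(lo,hi,12); out=[]
    for t in th:
        v=0
        for k in(0,120,240):
            b=np.radians(t+k)
            I=lambda w: samp(g,c,cx-w*np.sin(b),cy+w*np.cos(b),r,0*r+b).mean()
            v+=(I(0)+I(3)+I(-3))/3-min((I(11),I(-11)))*.5-(I(11)+I(-11))*.25
        out.append(v)
    out=np.array(out); i=out.argmin(); return th[i],out[i]
E
python3 - <<'E'
from h import *
for c in('top','side'):
    g=cv2.cvtColor(cv2.imread(f'pics/{c}0.png'),6).astype(np.float32)
    o=centre(g,c); print(c,o.x,o.fun,spoke(g,c,*o.x),spoke(g,c,486,121))
E
python3 -m crank '1 0 0 -15 0 0 -9.5;1 0 0 -15 0 0 -9.5;1 0 0 -15 0 0 -9.5;1 0 0 -15 0 0 -9.5;1 0 0 -15 0 0 -9.5;1 0 0 -15 0 0 -9.5;1 0 0 -15 0 0 -9.5;1 0 0 0 0 0 -9.5;1 0 0 0 0 0 0' 20
```

```text
top [490.14302925 122.37874572] -17.804885864257812 (np.float64(111.0), np.float32(-23.038002)) (np.float64(40.5), np.float32(-36.398373))
side [483.4598273  117.70183234] -21.243431091308594 (np.float64(41.0), np.float32(-65.19913)) (np.float64(35.0), np.float32(-47.151966))
time_s: 2.12
ee_pos: [141.0, -557.4, 330.1]
ee_rot: [180.0, 0.0, 90.1]
force: [-0.0, -1.3, 0.2]
gripper_width: 4.2
gripper_force: 0.0
```

```bash
python3 -m crank '1 51 24 0 0 0 0;1 51 24 0 0 0 0;1 51 24 0 0 0 0;1 51 24 0 0 0 0;1 51 24 0 0 0 0;1 51 24 0 0 0 0;1 51 24 0 0 0 0;1 51 24 0 0 0 0;1 51 24 0 0 0 0;1 51 24 0 0 0 0' >/dev/null; python3 -m crank '1 51 24 0 0 0 0;1 51 24 0 0 0 0;1 51 24 0 0 0 0;1 50 26.7 0 0 0 0;1 0 0 0 0 0 0;1 0 0 0 0 0 0;1 0 0 30 0 0 0;1 0 0 0 0 0 0'
python3 - <<'E'
from h import *
w=np.hstack([plane(cv2.cvtColor(cv2.cvtColor(grab_frame(c),6),8),c,486,120.5) for c in('top','side')])
for k in(0,400): cv2.circle(w,(200+k,200),132,(0,255,255),1)
cv2.imwrite('pics/a1.png',w)
E
```

```text
time_s: 4.38
ee_pos: [475.6, 155.1, 298.5]
ee_rot: [-179.8, 0.1, 90.1]
force: [0.3, 0.1, 1.1]
gripper_width: 0.3
gripper_force: 0.0
```

View pics/a1.png

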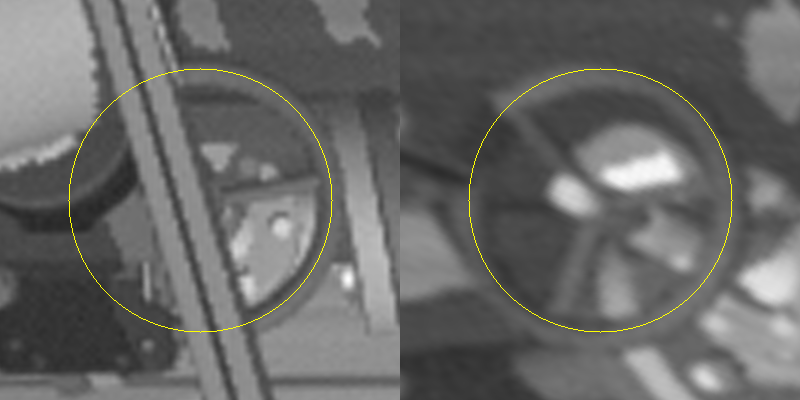

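The side view shows the wheel clear of the gripper and the fingertips over the +y opening. I'll lower them in.

```bash
python3 -m crank '1 0.5 3 0 0 0 0;1 0 0 20 0 0 0;1 0 0 15 0 0 0;1 0 0 14.5 0 0 0;1 0 0 0 0 0 0'
python3 - <<'E'
# waypoints (tool x=world y, tool y=world x), clockwise, r=36, 15deg and 30deg steps from 100deg
import numpy as np
for st,a0 in((15,100),(15,85),(30,90)):
    pass
a=np.radians(100-15*np.arange(25)); 
for i in range(24): print(int(round(100-15*i)),round(36*(np.sin(a[i+1])-np.sin(a[i])),1),round(36*(np.cos(a[i+1])-np.cos(a[i])),1))
E
```

```text
time_s: 5.1
ee_pos: [479.7, 157.1, 249.3]
ee_rot: [-179.9, 0.0, 90.2]
force: [0.3, -0.3, 0.1]
gripper_width: 0.7
gripper_force: 0.0
100 0.4 9.4
85 -2.0 9.2
70 -4.3 8.3
55 -6.3 6.9
40 -7.9 5.0
25 -9.0 2.8
10 -9.4 0.4
-5 -9.2 -2.0
-20 -8.3 -4.3
-35 -6.9 -6.3
-50 -5.0 -7.9
-65 -2.8 -9.0
-80 -0.4 -9.4
-95 2.0 -9.2
-110 4.3 -8.3
-125 6.3 -6.9
-140 7.9 -5.0
-155 9.0 -2.8
-170 9.4 -0.4
-185 9.2 2.0
-200 8.3 4.3
-215 6.9 6.3
-230 5.0 7.9
-245 2.8 9.0
```

```bash
python3 -m crank '1 0 9 0 0 0 0;1 -2 9.2 0 0 0 0;1 -4.3 8.3 0 0 0 0'; python3 -m crank '1 -6.3 6.9 0 0 0 0; 1 -7.9 5 0 0 0 0';  python3 -m crank '1 -9 2.8 0 0 0 0;1 -9.4 0.4 0 0 0 0'
```

```text
time_s: 5.48
ee_pos: [503.3, 152.6, 250.0]
ee_rot: [-179.4, -0.2, 90.2]
force: [-9.9, 4.0, 0.8]
gripper_width: 0.5
gripper_force: 5.0
time_s: 5.72
ee_pos: [517.1, 139.7, 250.2]
ee_rot: [-179.7, -0.4, 90.2]
force: [-6.0, 11.5, -0.6]
gripper_width: 0.6
gripper_force: 5.2
time_s: 5.98
ee_pos: [522.4, 122.2, 250.8]
ee_rot: [-180.0, -0.5, 90.2]
force: [-0.9, 9.9, -0.7]
gripper_width: 0.1
gripper_force: 4.0
```

```bash
cat > chk.py <<'E'
import sys,numpy as np
from workcell import env
s=env.state(); f=s['force'][:2]; p=s['ee_pos'][:2]-[485,120.3]; r=np.hypot(*p); u=p/r
rad=f@u; tan=f@[-u[1],u[0]]
print(f"{s['time_s']:.2f} ang {np.degrees(np.arctan2(p[1],p[0])):.1f} r {r:.1f} Frad {rad:.1f} Ftan {tan:.1f} z {s['ee_pos'][2]:.1f} Fz {s['force'][2]:.1f}")
sys.exit(np.hypot(*f)>float(sys.argv[1]))
E
k(){ python3 chk.py 23; }; 
python3 -m crank '1 -9.2 -2 0 0 0 0;1 -8.3 -4.3 0 0 0 0' >/dev/null && k &&
python3 -m crank '1 -6.9 -6.3 0 0 0 0;1 -5 -7.9 0 0 0 0' >/dev/null && k &&
python3 -m crank '1 -2.8 -9 0 0 0 0;1 -0.4 -9.4 0 0 0 0' >/dev/null && k &&
python3 -m crank '1 2 -9.2 0 0 0 0;1 4.3 -8.3 0 0 0 0' >/dev/null && k &&
python3 -m crank '1 6.3 -6.9 0 0 0 0;1 7.9 -5 0 0 0 0' >/dev/null && k &&
python3 -m crank '1 9 -2.8 0 0 0 0;1 9.4 -0.4 0 0 0 0' >/dev/null && k
```

```text
6.22 ang -26.4 r 37.0 Frad -0.8 Ftan 8.4 z 251.6 Fz -0.3False
```

```bash
sed -i 's/sys.exit(\(.*\))$/sys.exit(int(\1))/' chk.py
k(){ python3 chk.py 23; }; 
python3 -m crank '1 -6.9 -6.3 0.5 0 0 0;1 -5 -7.9 0.5 0 0 0' >/dev/null && k &&
python3 -m crank '1 -2.8 -9 0.5 0 0 0;1 -0.4 -9.4 0 0 0 0' >/dev/null && k &&
python3 -m crank '1 2 -9.2 0 0 0 0;1 4.3 -8.3 0 0 0 0' >/dev/null && k &&
python3 -m crank '1 6.3 -6.9 0 0 0 0;1 7.9 -5 0 0 0 0' >/dev/null && k &&
python3 -m crank '1 9 -2.8 0 0 0 0;1 9.4 -0.4 0 0 0 0' >/dev/null && k
```

```text
6.47 ang -55.2 r 35.6 Frad -2.3 Ftan 7.4 z 251.3 Fz 1.8
6.72 ang -77.1 r 34.0 Frad 2.6 Ftan 21.6 z 251.8 Fz -6.3
6.97 ang -82.4 r 33.0 Frad 29.7 Ftan 60.3 z 253.0 Fz -29.8
```

```bash
python3 -m crank '1 -4.3 8.3 0 0 0 0;1 0 0 0 0 0 0' >/dev/null; python3 chk.py 23; python3 -m crank '1 -2 9.2 0 0 0 0;1 0 0 0 0 0 0' >/dev/null; python3 chk.py 23
python3 - <<'E'
from h import *
w=[]
for c in('top','side'):
    im=grab_frame(c); cv2.imwrite(f'pics/{c}1.png',im); w.append(plane(im,c,485,120))
    g=cv2.cvtColor(im,6).astype(np.float32); print(c,[spoke(g,c,485,120)])
cv2.imwrite('pics/b1.png',np.hstack(w))
E
```

```text
7.22 ang -81.3 r 33.7 Frad 7.8 Ftan 30.6 z 252.9 Fz -7.3
7.47 ang -80.6 r 34.8 Frad 2.3 Ftan 10.9 z 251.8 Fz 1.0
top [(np.float64(60.0), np.float32(-20.147629))]
side [(np.float64(14.5), np.float32(-25.80691))]
```

View pics/b1.png

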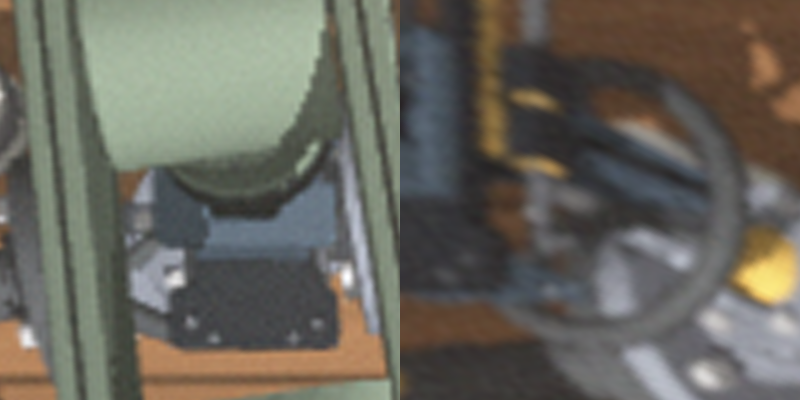

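```bash
python3 -m crank '1 0 3 0 0 0 0;1 0 0 -25 0 0 0;1 0 0 -25 0 0 0;1 25 2 0 0 0 0;1 25 2 0 0 0 0;1 20 1 0 0 0 0;1 0 0 0 0 0 0'
python3 - <<'E'
from h import *
im=grab_frame('side'); cv2.imwrite('pics/side2.png',im)
g=cv2.cvtColor(im,6).astype(np.float32)
for q in((485,120),(483,118),(487,122)): print(spoke(g,'side',*q), spoke(cv2.imread('pics/side0.png',0).astype(np.float32),'side',*q))
cv2.imwrite('pics/b2.png',np.hstack([plane(im,'side',485,120),plane(cv2.imread('pics/side0.png'),'side',485,120)]))
E
```

```text
time_s: 8.45
ee_pos: [491.4, 156.7, 299.0]
ee_rot: [180.0, 0.0, 90.3]
force: [-0.6, -0.1, -0.6]
gripper_width: 0.5
gripper_force: 0.0
(np.float64(26.5), np.float32(-23.794811)) (np.float64(37.0), np.float32(-50.965015))
(np.float64(29.0), np.float32(-31.340786)) (np.float64(41.0), np.float32(-67.382645))
(np.float64(25.5), np.float32(-7.996933)) (np.float64(33.0), np.float32(-46.32352))
```

View pics/b2.png

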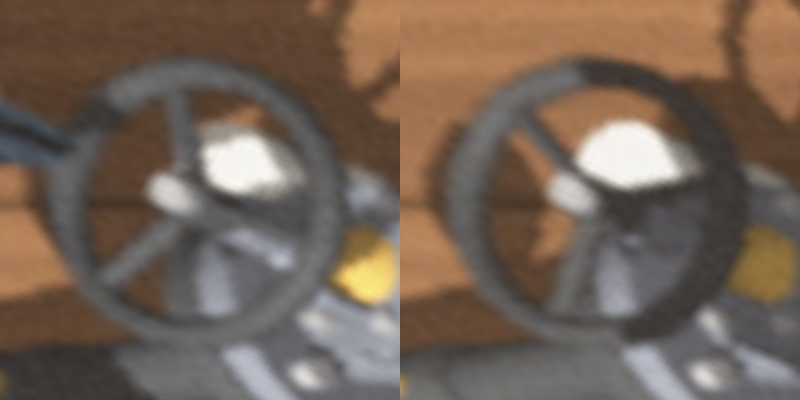

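```bash
k(){ python3 chk.py 23; }
python3 -m crank '1 -1 0 25 0 0 0;1 0 0 25 0 0 0;1 0 0 0 0 0 0' >/dev/null && k &&
python3 -m crank '1 -4 8 0 0 0 0;1 0 0 0 0 0 0' >/dev/null && k &&
python3 -m crank '1 -5 7 0 0 0 0;1 0 0 0 0 0 0' >/dev/null && k &&
python3 -m crank '1 -6 6 0 0 0 0;1 0 0 0 0 0 0' >/dev/null && k &&
python3 -m crank '1 -7.9 5 0 0 0 0;1 0 0 0 0 0 0' >/dev/null && k &&
python3 -m crank '1 -8 4 0 0 0 0;1 0 0 0 0 0 0' >/dev/null && k &&
python3 -m crank '1 -9 2 0 0 0 0;1 0 0 0 0 0 0' >/dev/null && k
```

```text
8.88 ang 81.6 r 33.7 Frad 0.7 Ftan -0.1 z 247.4 Fz -0.1
9.12 ang 63.0 r 33.8 Frad -0.4 Ftan -0.8 z 250.1 Fz 0.4
9.38 ang 53.6 r 33.9 Frad 2.1 Ftan 7.3 z 249.6 Fz 2.8
9.62 ang 52.3 r 33.6 Frad 5.1 Ftan 27.7 z 249.7 Fz 9.2
```

The stop is confirmed at a second opening: blocked at 28 N, and spokes now sit at about 8°/128°/−112°. Next I'll find the counter-clockwise contact pose as the two-turn reference.

```bash
k(){ python3 chk.py 3.5; }
python3 -m crank '1 6 -6 0 0 0 0;1 5 -7 0 0 0 0;1 6.4 -7 0 0 0 0;1 0 0 0 0 0 0;1 0 0 0 0 0 0' >/dev/null && k && 
python3 -m crank '1 0.4 -3 0 0 0 0;1 0 0 0 0 0 0;1 0 0 0 0 0 0' >/dev/null && k &&
python3 -m crank '1 0.2 -3 0 0 0 0;1 0 0 0 0 0 0;1 0 0 0 0 0 0' >/dev/null && k &&
python3 -m crank '1 0 -2 0 0 0 0;1 0 0 0 0 0 0;1 0 0 0 0 0 0' >/dev/null && k &&
python3 -m crank '1 0 -2 0 0 0 0;1 0 0 0 0 0 0;1 0 0 0 0 0 0' >/dev/null && k &&
python3 -m crank '1 0 -2 0 0 0 0;1 0 0 0 0 0 0;1 0 0 0 0 0 0' >/dev/null && k &&
python3 -m crank '1 0 -2 0 0 0 0;1 0 0 0 0 0 0;1 0 0 0 0 0 0' >/dev/null && k &&
python3 -m crank '1 0 -2 0 0 0 0;1 0 0 0 0 0 0;1 0 0 0 0 0 0' >/dev/null && k
python3 -c "
from workcell import env
s=env.state();print(s['ee_pos'],s['force'])"
```

```text
10.25 ang 78.8 r 37.4 Frad 0.1 Ftan -0.4 z 248.9 Fz -0.5
10.62 ang 83.8 r 37.4 Frad -1.0 Ftan 0.6 z 248.9 Fz -0.9
11.00 ang 88.5 r 37.5 Frad -0.0 Ftan -0.3 z 249.0 Fz 0.4
11.38 ang 91.6 r 37.5 Frad 0.4 Ftan 0.4 z 248.9 Fz -0.2
11.75 ang 94.6 r 37.6 Frad -0.3 Ftan -0.2 z 248.9 Fz -0.3
12.12 ang 97.1 r 37.8 Frad 1.1 Ftan -2.2 z 249.0 Fz 0.1
12.50 ang 98.4 r 38.1 Frad -0.0 Ftan -5.8 z 249.3 Fz -1.1
[479.43969925 158.02048131 249.27045668] [ 5.78478161  0.80623666 -1.0589851 ]
```

```bash
python3 -c "
import numpy as np
a=np.radians(98+15*np.arange(25));x=np.round(37.5*np.sin(a),1);y=np.round(37.5*np.cos(a),1)
for i in range(0,24,6): print(';'.join(f'1 {x[j+1]-x[j]:.1f} {y[j+1]-y[j]:.1f} 0 0 0 0' for j in range(i,i+6)))"
```

```text
1 -2.6 -9.5 0 0 0 0;1 -4.9 -8.4 0 0 0 0;1 -7.0 -6.8 0 0 0 0;1 -8.6 -4.9 0 0 0 0;1 -9.4 -2.4 0 0 0 0;1 -9.8 0.1 0 0 0 0
1 -9.5 2.6 0 0 0 0;1 -8.4 4.9 0 0 0 0;1 -6.8 7.0 0 0 0 0;1 -4.9 8.6 0 0 0 0;1 -2.4 9.4 0 0 0 0;1 0.1 9.8 0 0 0 0
1 2.6 9.5 0 0 0 0;1 4.9 8.4 0 0 0 0;1 7.0 6.8 0 0 0 0;1 8.6 4.9 0 0 0 0;1 9.4 2.4 0 0 0 0;1 9.8 -0.1 0 0 0 0
1 9.5 -2.6 0 0 0 0;1 8.4 -4.9 0 0 0 0;1 6.8 -7.0 0 0 0 0;1 4.9 -8.6 0 0 0 0;1 2.4 -9.4 0 0 0 0;1 -0.1 -9.8 0 0 0 0
```

```bash
k(){ python3 chk.py 25; }
python3 -m crank '1 -2.6 -9.5 0 0 0 0;1 -4.9 -8.4 0 0 0 0;1 -7.0 -6.8 0 0 0 0' >/dev/null && k &&
python3 -m crank '1 -8.6 -4.9 0 0 0 0;1 -9.4 -2.4 0 0 0 0;1 -9.8 0.1 0 0 0 0' >/dev/null && k &&
python3 -m crank '1 -9.5 2.6 0 0 0 0;1 -8.4 4.9 0 0 0 0;1 -6.8 7.0 0 0 0 0' >/dev/null && k &&
python3 -m crank '1 -4.9 8.6 0 0 0 0;1 -2.4 9.4 0 0 0 0;1 0.1 9.8 0 0 0 0' >/dev/null && k &&
python3 -m crank '1 2.6 9.5 0 0 0 0;1 4.9 8.4 0 0 0 0;1 7.0 6.8 0 0 0 0' >/dev/null && k &&
python3 -m crank '1 8.6 4.9 0 0 0 0;1 9.4 2.4 0 0 0 0;1 9.8 -0.1 0 0 0 0' >/dev/null && k &&
python3 -m crank '1 9.5 -2.6 0 0 0 0;1 8.4 -4.9 0 0 0 0;1 6.8 -7.0 0 0 0 0' >/dev/null && k &&
python3 -m crank '1 4.9 -8.6 0 0 0 0;1 2.4 -9.4 0 0 0 0;1 -0.1 -9.8 0 0 0 0' >/dev/null && k
```

```text
12.88 ang 138.1 r 37.9 Frad -0.4 Ftan -10.0 z 250.5 Fz -0.3
13.25 ang -178.3 r 38.4 Frad 0.2 Ftan -10.5 z 250.1 Fz 2.6
13.62 ang -133.9 r 38.6 Frad -1.0 Ftan -8.1 z 248.8 Fz 2.0
14.00 ang -98.4 r 36.2 Frad 1.8 Ftan -18.0 z 247.9 Fz 6.2
14.38 ang -47.1 r 34.0 Frad 0.2 Ftan -10.2 z 247.1 Fz 0.1
14.75 ang 2.5 r 34.0 Frad 1.0 Ftan -10.7 z 248.1 Fz 0.2
15.12 ang 52.3 r 35.8 Frad -0.8 Ftan -6.1 z 249.2 Fz 0.6
15.50 ang 90.5 r 36.6 Frad -2.4 Ftan -17.3 z 250.4 Fz -2.4
```

```bash
k(){ python3 chk.py 25; }
python3 -m crank '1 -2.6 -9.5 0 0 0 0;1 -4.9 -8.4 0 0 0 0;1 -7.0 -6.8 0 0 0 0' >/dev/null && k &&
python3 -m crank '1 -8.6 -4.9 0 0 0 0;1 -9.4 -2.4 0 0 0 0;1 -9.8 0.1 0 0 0 0' >/dev/null && k &&
python3 -m crank '1 -9.5 2.6 0 0 0 0;1 -8.4 4.9 0 0 0 0;1 -6.8 7.0 0 0 0 0' >/dev/null && k &&
python3 -m crank '1 -4.9 8.6 0 0 0 0;1 -2.4 9.4 0 0 0 0;1 0.1 9.8 0 0 0 0' >/dev/null && k &&
python3 -m crank '1 2.6 9.5 0 0 0 0;1 4.9 8.4 0 0 0 0;1 7.0 6.8 0 0 0 0' >/dev/null && k &&
python3 -m crank '1 8.6 4.9 0 0 0 0;1 9.4 2.4 0 0 0 0;1 9.8 -0.1 0 0 0 0' >/dev/null && k &&
python3 -m crank '1 9.5 -2.6 0 0 0 0;1 8.4 -4.9 0 0 0 0;1 6.8 -7.0 0 0 0 0' >/dev/null && k &&
python3 -m crank '1 4.9 -8.6 0 0 0 0;1 2.4 -6 0 0 0 0;1 0 -3.4 0 0 0 0;1 -0.1 -4.9 0 0 0 0' >/dev/null && k; python3 -m crank '1 0 0 0 0 0 0;1 0 0 0 0 0 0;1 0 0 0 0 0 0'
```

```text
15.88 ang 137.9 r 37.8 Frad -0.5 Ftan -10.0 z 250.7 Fz 1.5
16.25 ang -178.3 r 38.4 Frad 0.1 Ftan -10.8 z 250.2 Fz 3.0
16.62 ang -133.9 r 38.7 Frad -1.6 Ftan -7.2 z 248.8 Fz 2.3
17.00 ang -98.4 r 36.1 Frad 1.9 Ftan -18.0 z 247.9 Fz 5.6
17.38 ang -47.1 r 34.0 Frad 0.9 Ftan -10.0 z 247.1 Fz -0.4
17.75 ang 2.4 r 34.0 Frad 0.8 Ftan -9.7 z 248.1 Fz 0.1
18.12 ang 52.3 r 35.8 Frad -1.5 Ftan -7.1 z 249.2 Fz 0.3
18.62 ang 84.1 r 36.3 Frad -1.9 Ftan -16.3 z 250.1 Fz -2.9
time_s: 19.0
ee_pos: [487.2, 157.1, 250.1]
ee_rot: [179.4, 0.1, 90.2]
force: [10.2, -2.3, -1.6]
gripper_width: 0.3
gripper_force: 4.3
```

```bash
python3 -m crank '1 0.2 -2.5 0 0 0 0;1 0.2 -2.4 0 0 0 0;1 0 0 0 0 0 0;1 0 0 0 0 0 0'; python3 chk.py 25
```

```text
time_s: 19.5
ee_pos: [482.5, 158.1, 250.4]
ee_rot: [179.3, -0.0, 90.2]
force: [11.0, 0.1, 0.2]
gripper_width: 0.1
gripper_force: 4.4
19.50 ang 93.7 r 37.9 Frad -0.7 Ftan -10.9 z 250.4 Fz 0.2
```

```bash
python3 -m crank '1 0 -2.6 0 0 0 0;1 0 0 0 0 0 0;1 0 0 0 0 0 0'; python3 -m crank '1 0 5 0 0 0 0;1 0 8 -10 0 0 0;1 0 4 -20 0 0 0;1 0 0 -25 0 0 0;1 0 0 0 0 0 0'
python3 - <<'E'
from h import *
im=grab_frame('side'); cv2.imwrite('pics/side3.png',im)
A=cv2.imread('pics/side2.png',0).astype(np.float32);B=cv2.cvtColor(im,6).astype(np.float32)
c=(484.5,120.5)
for q in(c,(483,118)): print(spoke(A,'side',*q),spoke(B,'side',*q))
# per-spoke fine angle: darkness profile correlation over arc r 26..50 between both pictures
t=np.arange(-30,30.1,.5)
for base in(8,128,248):
    P=[np.mean([samp(g,'side',*c,r+0*t,np.radians(base+t)) for r in np.linspace(28,50,12)],0) for g in(A,B)]
    e=[(np.mean((P[0][20:-20]-np.roll(P[1],-k)[20:-20])**2),k*.5) for k in range(-20,21)]
    print(base,sorted(e)[:3])
cv2.imwrite('pics/b3.png',np.hstack([plane(im,'side',*c),plane(cv2.imread('pics/side2.png'),'side',*c)]))
E
```

```text
time_s: 19.88
ee_pos: [479.9, 158.4, 250.5]
ee_rot: [179.3, -0.0, 90.2]
force: [11.8, -0.2, 0.1]
gripper_width: 0.4
gripper_force: 4.2
time_s: 20.5
ee_pos: [493.0, 158.4, 305.7]
ee_rot: [179.8, -0.0, 90.2]
force: [0.2, -0.9, 0.4]
gripper_width: 0.2
gripper_force: 0.0
(np.float64(27.0), np.float32(-27.99207)) (np.float64(28.5), np.float32(-30.48835))
(np.float64(29.0), np.float32(-31.77195)) (np.float64(29.0), np.float32(-31.490211))
8 [(np.float32(5.009178), -1.0), (np.float32(5.422123), -0.5), (np.float32(6.1619973), -1.5)]
128 [(np.float32(1.2443097), -2.5), (np.float32(1.8051903), -3.0), (np.float32(2.5405812), -2.0)]
248 [(np.float32(15.322063), -1.0), (np.float32(16.813616), -1.5), (np.float32(19.011053), -0.5)]
```

View pics/b3.png

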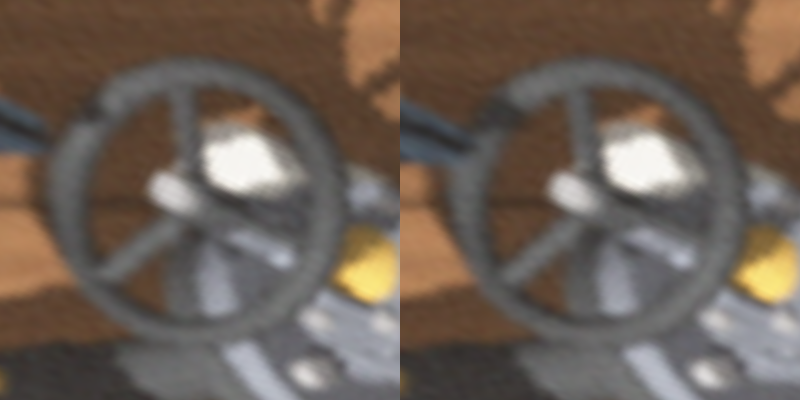

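The side view matches the at-stop picture except that the wheel is about 2° short of two turns. I'll pinch the rim on the −x side and correct that while holding it.

```bash
python3 -m crank '0.12 -12.6 -25 0 0 0 0;0.12 -12.6 -25 0 0 0 0;0.12 -12.7 -24.5 0 0 0 0;0.12 0 0 0 0 0 0;0.12 0 0 0 0 0 0;0.12 0 0 0 0 0 0' 15
python3 - <<'E'
from h import *
for c in('side','top'): cv2.imwrite(f'pics/{c}4.png',grab_frame(c))
cv2.imwrite('pics/b4.png',cv2.resize(cv2.imread('pics/side4.png')[100:260,140:350],None,fx=3,fy=3,interpolation=2))
E
```

```text
time_s: 21.3
ee_pos: [418.7, 120.3, 303.5]
ee_rot: [-180.0, 0.0, 90.2]
force: [-0.0, 0.2, -0.9]
gripper_width: 39.9
gripper_force: 0.0
```

View pics/b4.png

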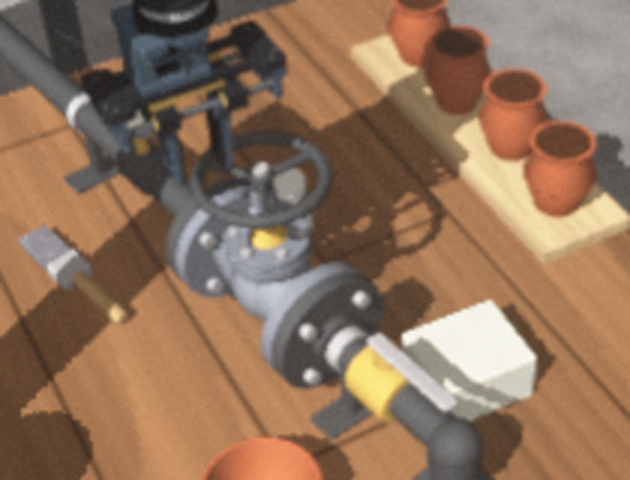

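The fingers are over the −x rim at crop (200,150), one either side. I'll descend and close.

```bash
python3 -m crank '0.12 0 0 20 0 0 0;0.12 0 0 15 0 0 0;0.12 0 0 0 0 0 0' >/dev/null && python3 chk.py 6 && python3 -m crank '0.12 0 0 15 0 0 0;0.12 0 0 11 0 0 0;0.12 0 0 0 0 0 0' >/dev/null && python3 chk.py 6 && python3 -m crank '1 0 0 0 0 0 0;1 0 0 0 0 0 0;1 0 0 0 0 0 0;1 0 0 0 0 0 0;1 0 0 0 0 0 0;1 0 0 0 0 0 0' 25
```

```text
21.77 ang -179.7 r 67.6 Frad -0.4 Ftan -0.0 z 267.7 Fz -0.7
22.15 ang -179.6 r 67.6 Frad 0.4 Ftan 0.1 z 241.9 Fz -0.5
time_s: 22.9
ee_pos: [418.0, 120.1, 243.2]
ee_rot: [180.0, -0.0, 90.2]
force: [-1.5, -0.8, 4.4]
gripper_width: 14.7
gripper_force: 23.9
```

```bash
cat > ang.py <<'E'
from h import *
import sys
A=cv2.imread('pics/side2.png',0).astype(np.float32)
im=grab_frame('side'); cv2.imwrite(sys.argv[1],im); B=cv2.cvtColor(im,6).astype(np.float32); C=cv2.imread('pics/side3.png',0).astype(np.float32)
c=(484.5,120.5); t=np.arange(-30,30.1,.5)
for base in(8,128,248):
  for lo,hi in((22,38),(38,54)):
    P=[np.mean([samp(g,'side',*c,r+0*t,np.radians(base+t)) for r in np.linspace(lo,hi,12)],0) for g in(A,B,C)]
    P=[p-p[20:-20].mean() for p in P]
    f=lambda u,v:sorted((round(float(np.mean((u[20:-20]-np.roll(v,-k)[20:-20])**2)),1),k*.5) for k in range(-20,21))[:2]
    print(base,lo,'now-stop',f(P[0],P[1]),'now-side3',f(P[2],P[1]),'side3-stop',f(P[0],P[2]))
E
python3 ang.py pics/side5.png
```

```text
8 22 now-stop [(28.4, -0.5), (29.2, -1.0)] now-side3 [(44.1, -0.5), (45.9, 0.0)] side3-stop [(5.2, -0.5), (5.5, 0.0)]
8 38 now-stop [(36.4, 9.5), (36.4, 10.0)] now-side3 [(61.8, 10.0), (62.8, 9.5)] side3-stop [(1.7, -2.5), (2.2, -2.0)]
128 22 now-stop [(147.9, 10.0), (149.2, 9.5)] now-side3 [(133.6, 10.0), (135.3, 9.5)] side3-stop [(0.5, -2.0), (0.7, -2.5)]
128 38 now-stop [(69.8, -8.5), (69.9, -8.0)] now-side3 [(74.5, -5.5), (74.6, -6.0)] side3-stop [(1.4, -2.5), (2.4, -2.0)]
248 22 now-stop [(18.1, -1.5), (18.7, -1.0)] now-side3 [(0.4, 0.0), (1.2, -0.5)] side3-stop [(18.7, -1.5), (19.2, -1.0)]
248 38 now-stop [(15.6, 0.0), (15.8, -0.5)] now-side3 [(2.4, 0.5), (3.0, 0.0)] side3-stop [(10.5, -0.5), (13.0, -1.0)]
```

```bash
python3 -m crank '1 -1.5 0 0 0 0 -1.1;1 -1.5 0 0 0 0 -1.1;1 0 0 0 0 0 0;1 0 0 0 0 0 0;1 0 0 0 0 0 0' 30; python3 ang.py pics/side6.png
```

```text
time_s: 23.58
ee_pos: [418.0, 117.3, 243.2]
ee_rot: [180.0, -0.0, 92.4]
force: [-1.7, 2.8, 4.0]
gripper_width: 14.5
gripper_force: 28.6
8 22 now-stop [(29.5, 0.0), (30.9, 0.5)] now-side3 [(44.6, 0.0), (45.1, 0.5)] side3-stop [(5.2, -0.5), (5.5, 0.0)]
8 38 now-stop [(37.8, 7.5), (37.9, 7.0)] now-side3 [(62.6, 8.5), (62.7, 9.0)] side3-stop [(1.7, -2.5), (2.2, -2.0)]
128 22 now-stop [(172.9, 10.0), (173.6, 9.5)] now-side3 [(152.5, -10.0), (153.5, 10.0)] side3-stop [(0.5, -2.0), (0.7, -2.5)]
128 38 now-stop [(90.1, -10.0), (91.6, -9.5)] now-side3 [(98.3, -8.0), (98.5, -8.5)] side3-stop [(1.4, -2.5), (2.4, -2.0)]
248 22 now-stop [(2.0, 0.5), (2.6, 0.0)] now-side3 [(17.5, 1.5), (17.9, 2.0)] side3-stop [(18.7, -1.5), (19.2, -1.0)]
248 38 now-stop [(1.3, 0.5), (5.2, 1.0)] now-side3 [(14.6, 1.0), (16.7, 1.5)] side3-stop [(10.5, -0.5), (13.0, -1.0)]
```

```bash
python3 -m crank '1 0 0 0 0 0 0;1 0 0 0 0 0 0' 30; python3 -c "
from workcell import env
print(env.job_done())"
```

```text
time_s: 23.88
ee_pos: [418.0, 117.4, 243.2]
ee_rot: [180.0, -0.1, 92.4]
force: [-1.8, 1.9, 4.9]
gripper_width: 14.6
gripper_force: 28.6
the job is handed in; nothing more can be done
None
```

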